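# Fetch the next dial from behind the bottles

## Task

The next dial to be worked on lies in its round cork holder at the back of the wooden bench shelf, hemmed in by the solvent dispenser, the amber bottle and the rubber dust blower. First clear all three of these onto the grey rubber mat, then set the cork holder in the middle of the blue work pad, and finally put the dispenser, the bottle and the blower back on the shelf, each on the very spot where it stood. Keep everything upright, set it down rather than dropping it, and do not shift the loupe or the oil pot at the ends of the shelf.

Things in the scene. Friction and masses are not known exactly. Their poses are not given: they have to be found in the camera images.
- dispenser: square glass solvent dispenser, white inside, loose, upright: body 50 x 50 mm, upright flat sides to 68 mm height, then a steel collar (30 mm across), dish (36 mm) and small glass ball; 98 mm high in all, 0.2 kg. origin: centre of its underside, z up. x and y are square to its sides. Which of the three tall things stands in which place changes
- bottle: loose round amber-glass bottle with black screw cap standing upright: body 50 mm across with upright sides from 3 to 70 mm height, shoulder to a 30 mm cap, 97 mm high in all, about 0.15 kg. origin: centre of its underside, z up.
- blower: loose black rubber dust blower standing upright: a bulb, foot 42 mm across, widest (52 mm) at 48 to 52 mm height, closing to 20 mm at 82 mm, with a thin steel nozzle on top up to 100 mm; rigid to the grip, about 0.09 kg. origin: centre of its underside, z up.
- cork_rest: loose round cork dial holder: a light-brown cork disc 50 mm across and 26 mm high with a 31 mm dark-blue watch dial set in the top, about 0.045 kg. origin: centre of its underside, z up. At the start it is close to the shelf's back rail with the three tall things around it, in front and at both sides, 5 to 30 mm from it
- shelf: wooden bench shelf, fixed: board 150 mm deep (x, + to the back), 360 mm wide (y), top 12 mm over the bench; rail on the back edge and cheeks at the rear of both ends, 12 mm thick, 22 mm above the board; open in front. Origin: centre of its underside. Tall things start near (-39, 0), (12, 72), (12, -72) mm, the cork holder near (29, 0), a few mm off
- side_mat: the dark grey rubber mat lying on the bench at one side, fixed, 130 mm (its x) by 240 mm (its y), 3 mm thick, empty: the side area. Origin: centre of its underside. It holds the three things in a row along its y, 75 mm apart
- work_pad: the small blue work pad lying on the bench at the other side, fixed, 100 mm (its x) by 120 mm (its y), 3 mm thick. Origin: centre of its underside
- loupe: black eye loupe standing on the shelf near one end, 32 mm across, 28 mm high; to be left alone. origin: centre of its underside, z up.
- oil_pot: brass oil pot with steel lid standing on the shelf near the other end, 32 mm across, 26 mm high; to be left alone. origin: centre of its underside, z up.

How it is judged:
By the outcome, as a careful person would: the job done as asked, in the order asked, and still so for the second after the job is handed in, with the robot touching nothing.
It also fails if it takes over 144 s, if anything falls off the work surface, if the arm or the gripper's body presses on something with over 40 N, if the wrist force passes 120 N, or if a joint passes its speed limit or range.

## Robot

A 6-joint arm with a two-finger parallel gripper is mounted at the origin on the work surface. World frame = base frame: x ahead of the robot, y to its left, z up, the work surface at z = 0. Lengths are in m, angles in rad, forces in N, time in s.
With the tool pointing down it reaches from about 0.3 to 0.775 m from the base axis. Payload 14.6 kg.
Tool frame: the origin (TCP) lies at the very end of the fingers, on their centre line; the grasp point (between the pads) lies 19 mm behind it; z points along the fingers, x is the direction in which the jaws open and shut, and the axes are right-handed (so a half turn about z gives the same grasp; the last joint's range is limited). The gripper opens to 94 mm and grips with 3 to 60 N. Pads are 16 mm wide; open, the fingers measure 119 mm over their backs; the gripper's body (75 mm by 177 mm) begins 78 mm behind the grasp point.
Start: joints at [-1.364, 0.3, 1.521, -0, 1.321, -0.067], TCP at [0.149, -0.53, 0.205] pointing down, gripper open.
Joint ranges: [-3.03, 3.03], [-0.79, 2.21], [0.23, 2.52], [-1.04, 4.18], [0, 3.07], [-2.55, 2.55]. Speed limits (rad/s): [2.22, 2.22, 2.57, 3.14, 3.14, 3.14].

## Interface

Orientations are given as [roll, pitch, yaw] about the fixed x, y, z axes, in that order (R = Rz(yaw) Ry(pitch) Rx(roll)).
In Python, from station import ctrl gives the robot as it stands.
- The arm moves only by the shell command python3 -m inch 'ROWS' [FORCE]. ROWS is JSON, one flat list of numbers, 7 for each row, row after row: the shift along the tool's x, y, z in cm, then the turn, a rotation vector about the tool's x, y, z in rad, then the opening, from 0 (shut) to 1 (fully open). In form: [tx, ty, tz, wx, wy, wz, claw, tx, ty, tz, wx, wy, wz, claw, ...]. A call has 1 to 20 rows; each row shifts and turns the commanded pose from where the row before left it, along the tool's axes as they then stand; what a row does not reach is not made up. A row lasts 1/8 s, in which the tool goes at most 62.5 mm and 10.7 degrees, less where a joint would pass 70% of its speed; a pose out of reach is approached as far as the arm can. A call is refused whole if a number of a shift passes 6.25 or a number of a turn 0.188, either way. A call with a gripper value outside its range is refused whole. The fingers move at their own pace and stop on an object; FORCE is the grip in N (left out, the last holds). Time passes only in rows, so rows that do not move let the fingers close. It gives the time, the measured TCP pose, the force and the opening at its end, in the units of the state.
- ctrl.get_obs(): the state, without advancing time (a new reading comes with each control period).
- ctrl.camera(name): name is "side" or "top"; returns (picture, depth): 420x560x3 uint8, red, green, blue; 420x560 float32, m along the optical axis (not along the pixel's ray), 0 where there is no reading.
- ctrl.camera_params(name): a dict with "vertical_fov" (degrees; the focal length in pixels is half the picture's height over the tangent of half this angle, whatever the lens; pixels are square), "cx", "cy" (the principal point, pixels), "camera_from_world" (4x4, takes a point from world to camera coordinates). Camera axes: x right, y down, z forward; pixel columns grow to the right and rows downward; lengths in m; the calibration is good to about 2 mm. A picture is of the moment at which its call begins. camera_params takes no time and is no camera call.
- ctrl.hand_in(): hands the job in, once; it reports no verdict.
Trained networks look in the newest picture that a camera, given by its name, has taken for a name from the list of things; names that differ only in an ending like _2 or _b are one class to them, and where a whole thing is asked for, a point or a joint stands for the part that bears it (a point fixed in the world has none). Each returns a list of dicts, best first, with "score" (0 to 1); they miss things now and then, are a little off and sometimes report something else, mostly with a low value. They report only what shows in the picture. A call takes as long as a camera call.
- ctrl.spot_in(camera, label): "bbox" ([centre column, centre row, width, height] in pixels, round what is visible of it).
- ctrl.place_of(camera, label): "centre" ([column, row] in pixels: a listed point, or the origin of a listed thing).
The state is a dict: "time_s": time; "qpos": joint angles; "joint_vel": joint speeds; "tau": joint torques, N m; "ee_pos": TCP position; "eef_rot": TCP orientation; "force": force on the tool from outside, world axes, zero at the start; "moment": the same for the moment, N m; "grip_width": finger opening in m.
Only numpy, scipy, OpenCV 4.12 (cv2) and the standard library are available. Lean on these libraries where they do the work, as an engineer would, in place of code of your own. Each camera call takes 0.05 s, during which the arm holds its last target. There are 200 camera calls.

## Working session

There is one attempt and no reset: what is moved stays moved. The work goes in short steps, Python scripts to look and compute and a shell command to move; the robot and the scene stay as the last step left them, time stands still between calls to the robot, and variables do not carry over. Pictures are saved under pics/ and viewed, about 12 in all and at most 16, crops included, and the job is handed in when it is done.

```bash
ls; mkdir -p pics; cat > h.py <<'E'
import numpy as np, cv2
from station import ctrl
def K(n):
    p=ctrl.camera_params(n); f=210/np.tan(np.radians(p["vertical_fov"])/2); return f,p["cx"],p["cy"],np.array(p["camera_from_world"])
def ray(n,uv,z):
    "world point on pixel ray at height z"
    f,cx,cy,T=K(n); d=np.array([(uv[0]-cx)/f,(uv[1]-cy)/f,1.]); R=T[:3,:3]; c=-R.T@T[:3,3]; w=R.T@d
    return c+w*(z-c[2])/w[2]
def cloud(n,depth):
    f,cx,cy,T=K(n); v,u=np.mgrid[:420,:560]; P=np.stack([(u-cx)/f*depth,(v-cy)/f*depth,depth],-1)
    return (P-T[:3,3])@T[:3,:3]
E
python3 - <<'E'
from h import *
for n in("side","top"):
    im,d=ctrl.camera(n); cv2.imwrite(f"pics/{n}0.png",im[...,::-1]); np.save(f"{n}0.npy",d)
    print(n,ctrl.camera_params(n)); T=K(n)[3]; print("cam pos",-T[:3,:3].T@T[:3,3])
    for l in "dispenser bottle blower cork_rest shelf side_mat work_pad loupe oil_pot".split():
        r=ctrl.place_of(n,l)
        print(l,[(np.round(x["centre"],1).tolist(),round(x["score"],2),np.round(ray(n,x["centre"],.012 if l not in("shelf","side_mat","work_pad") else 0),4)[:2].tolist()) for x in r[:2]])
print(ctrl.get_obs())
E
```

```text
pics
side {'vertical_fov': 46.051950767234054, 'cx': 286.0466795380323, 'cy': 207.79851916339396, 'camera_from_world': array([[-0.74064528, -0.67174398,  0.01430406,  0.43782422],
       [-0.43967222,  0.46845186, -0.76631664,  0.27644262],
       [ 0.50806782, -0.5738579 , -0.64230382,  0.64498985],
       [ 0.        ,  0.        ,  0.        ,  1.        ]])}
cam pos [0.11811799 0.53473825 0.61985936]
dispenser [([283.8, 206.3], 0.64, [0.6051, -0.0087])]
bottle [([287.4, 177.7], 0.92, [0.6619, -0.0819])]
blower [([235.8, 210.1], 0.59, [0.664, 0.0621])]
cork_rest [([252.1, 188.6], 0.79, [0.6888, -0.0061]), ([235.0, 209.7], 0.49, [0.666, 0.0623])]
shelf [([267.3, 203.2], 0.95, [0.6449, -0.0042])]
side_mat [([241.6, 352.9], 0.98, [0.4361, 0.2665]), ([301.8, 155.7], 0.47, [0.7046, -0.1775])]
work_pad [([430.8, 190.7], 0.86, [0.4286, -0.2628])]
loupe [([208.9, 232.6], 0.6, [0.6536, 0.1383])]
oil_pot [([302.4, 154.5], 0.43, [0.6953, -0.1682]), ([243.6, 351.8], 0.27, [0.4291, 0.2685])]
top {'vertical_fov': 43.66261141034887, 'cx': 275.311394719104, 'cy': 209.50342704287726, 'camera_from_
[... 814 characters left out ...]
6], 0.6, [0.676, -0.159])]
{'time_s': 1.0, 'qpos': array([-1.36359464e+00,  2.99879762e-01,  1.52100879e+00, -4.10888140e-06,
        1.32068956e+00, -6.66253851e-02]), 'joint_vel': array([-9.26541589e-05, -4.12378139e-04,  4.19853464e-04,  2.16818618e-04,
        9.45448147e-04, -9.32630055e-04]), 'tau': array([-1.69111248e-03, -5.31676447e+01, -3.52923954e+01,  7.08319573e-02,
        2.13049888e-02, -4.12964425e-05]), 'ee_pos': array([ 0.14871039, -0.52950332,  0.20545296]), 'eef_rot': array([ 3.14158771e+00, -1.42406288e-05, -1.29696824e+00]), 'force': array([0.35327525, 0.55596353, 0.00896434]), 'moment': array([-0.0120866 ,  0.04437309, -0.00143015]), 'grip_width': 0.09394787597368588}
```

View pics/side0.png

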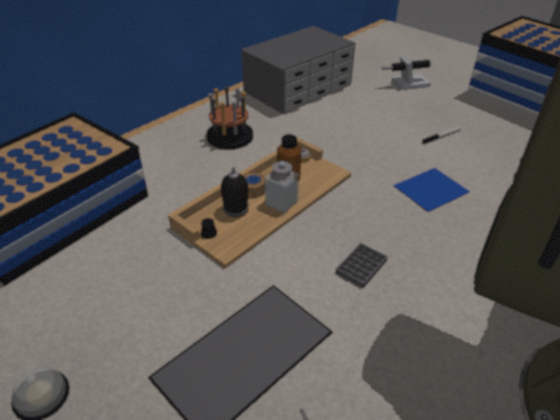

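View pics/top0.png

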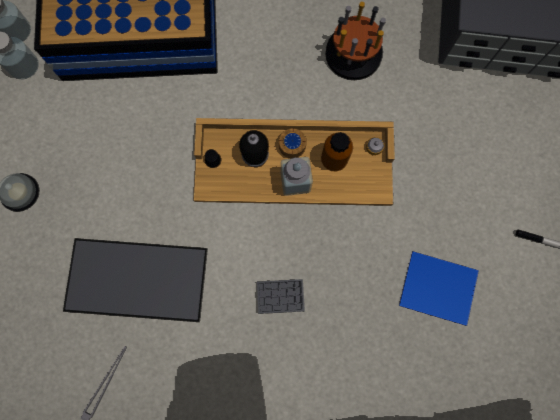

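Both pictures agree: the shelf lies ahead, nearly square to the world axes. On it are the blower (top 254,150), cork (292,142), bottle (337,152) and dispenser (296,178), with the loupe at (212,158) and the pot at (375,146). The grey mat is at (137,280) and the blue pad at (439,288). Next I'll refine the positions with depth.

```bash
cat >> h.py <<'E'
from scipy.optimize import least_squares
def fitcirc(P,r,c0):
    s=least_squares(lambda c:np.hypot(P[:,0]-c[0],P[:,1]-c[1])-r,c0,loss="soft_l1",f_scale=.001); return s.x
def rect(mask_pts):
    c,(w,h),a=cv2.minAreaRect((mask_pts*1000).astype(np.float32)); return np.round(c,1),round(w,1),round(h,1),round(a,1)
E
cat > m.py <<'E'
from h import *
import sys
G={"dispenser":(.612,-.010),"bottle":(.662,-.080),"blower":(.667,.063),"cork":(.686,-.003)}
for n in("side","top"):
    im=cv2.imread(f"pics/{n}0.png"); d=np.load(f"{n}0.npy"); X=cloud(n,d); ok=d>0
    hsv=cv2.cvtColor(im,cv2.COLOR_BGR2HSV); z=X[...,2]
    def sel(m,c,r): 
        return X[ok&m&(np.hypot(X[...,0]-c[0],X[...,1]-c[1])<r)]
    P=sel(z>-.02,(.5,0),.05); print(n,"bench z",np.median(P[:,2]))
    P=sel(z>-.02,(.61,.07),.02); print("board z",np.median(P[:,2]))
    for k,c in G.items():
        if k=="cork":
            P=sel((z>.031)&(z<.05),c,.03); print(k,len(P),"minEnclosing",cv2.minEnclosingCircle((P[:,:2]*1000).astype(np.float32)),"zmed",np.median(P[:,2])); continue
        lo,hi,r=(.03,.072,.025) if k!="blower" else (.055,.066,.026)
        P=sel((z>lo)&(z<hi),c,.042)
        if k=="dispenser": print(k,len(P),rect(P[:,:2])); np.save(f"disp_{n}.npy",P)
        else: print(k,len(P),np.round(fitcirc(P[:,:2],r,c)*1000,1))
        P=sel((z>.088),c,.035); print("   top part mean",np.round(P.mean(0)*1000,1),len(P))
    P=X[ok&(hsv[...,0]>105)&(hsv[...,0]<130)&(hsv[...,1]>170)&(z<.02)]; P=P[np.hypot(P[:,0]-.43,P[:,1]+.264)<.1]; print("pad",len(P),rect(P[:,:2]))
    P=X[ok&(abs(z)<.015)&(hsv[...,2]<75)]; P=P[np.hypot(P[:,0]-.434,P[:,1]-.264)<.16]; print("mat",len(P),rect(P[:,:2]))
    P=X[ok&(z>.008)&(z<.017)]; P=P[(abs(P[:,0]-.65)<.1)&(abs(P[:,1])<.21)]; print("shelf",rect(P[:,:2]))
E
python3 m.py
```

```text
side bench z 0.0014957618972592725
board z 0.013641761124454187
dispenser 602 (array([599.8,  -3.1]), 67.0, 36.9, 55.8)
   top part mean [610.3  -7.9  99.2] 238
bottle 152 [659.8 -83.2]
   top part mean [654.2 -76.9 101.6] 295
blower 120 [663.4  62.3]
   top part mean [657.6  66.9  95.4] 241
cork 301 minEnclosing ((685.6072387695312, -4.633293151855469), 29.67090606689453) zmed 0.04003137338396998
pad 1482 (array([ 429.3, -264.1]), 113.0, 94.1, 75.1)
mat 1702 (array([430.9, 266.5]), 238.7, 130.3, 87.3)
shelf (array([648.6,  -8. ]), 150.8, 361.8, 0.2)
top bench z 0.0007780862888075648
board z 0.012945459094477366
dispenser 193 (array([598.2,  -7.1]), 59.2, 27.2, 63.7)
   top part mean [615.7 -12.8 100.2] 352
bottle 206 [662.6 -83.6]
   top part mean [658.4 -82.  103.4] 407
blower 54 [666.   61.7]
   top part mean [663.   61.7  94.3] 336
cork 591 minEnclosing ((687.470703125, -4.770477771759033), 27.99190330505371) zmed 0.03916659119230192
pad 3812 (array([ 433.6, -267.7]), 119.2, 99.1, 74.9)
mat 10055 (array([402.7, 266.3]), 241.2, 194.3, 87.3)
shelf (array([648.2,  -9.4]), 141.4, 360.2, 0.3)
```

```bash
cat >> h.py <<'E'
def fitsq(P,x0):
    def f(p):
        c,s=np.cos(p[2]),np.sin(p[2]); q=(P[:,:2]-p[:2])@np.array([[c,-s],[s,c]]); return np.abs(q).max(1)-.025
    return min((least_squares(f,[*x0,a],loss="soft_l1",f_scale=.001) for a in np.linspace(-.7,.7,8)),key=lambda s:s.cost)
E
python3 - <<'E'
from h import *
for n in("side","top"):
    P=np.load(f"disp_{n}.npy"); s=fitsq(P,(.612,-.01)); print(n,s.x,np.degrees(s.x[2]),s.cost)
E
```

```text
side [ 0.61397952 -0.01232053 -1.4149238 ] -81.069162090443 0.0001978162586359601
top [ 0.61684386 -0.01305779 -1.41087123] -80.83696669181586 1.8019288368365067e-05
```

```bash
python3 - <<'E'
import cv2
a=cv2.imread("pics/top0.png")[110:215,185:400]; b=cv2.resize(a,None,fx=3.6,fy=3.6,interpolation=cv2.INTER_CUBIC); cv2.imwrite("pics/crop.png",cv2.convertScaleAbs(b,alpha=1.5))
E
```

```text
(no output)
```

View pics/crop.png

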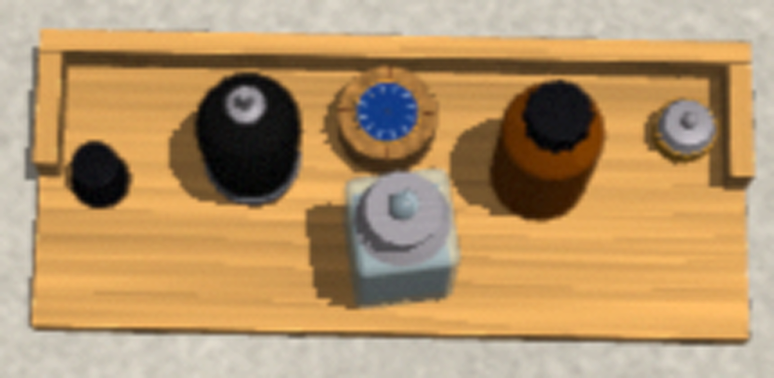

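The crop confirms the layout: blower at left, cork behind the dispenser, bottle at right, and the dispenser turned about +9° by both fits. Now I'll move above the dispenser, turning first and then translating.

```bash
cat > go.py <<'E'
# usage: go.py x y z yaw_deg : remaining tool-frame shift (cm) and turn wz
from h import *; import sys
from scipy.spatial.transform import Rotation as R
t=np.array(list(map(float,sys.argv[1:4]))); o=ctrl.get_obs(); r=R.from_euler("xyz",o["eef_rot"])
rt=R.from_euler("xyz",[np.pi,0,np.radians(float(sys.argv[4]))])
print("t",o["time_s"],"pos",np.round(o["ee_pos"],4),"rpy",np.round(o["eef_rot"],3),"w",round(o["grip_width"],4),"F",np.round(o["force"],1))
print("shift now-axes",np.round(r.inv().apply(t-o["ee_pos"])*100,2),"shift target-axes",np.round(rt.inv().apply(t-o["ee_pos"])*100,2),"turn",np.round((r.inv()*rt).as_rotvec(),3))
E
python3 -m inch '[0,0,0,0,0,-0.1818,1,0,0,0,0,0,-0.1818,1,0,0,0,0,0,-0.1818,1,0,0,0,0,0,-0.1818,1,0,0,0,0,0,-0.1818,1,0,0,0,0,0,-0.1818,1,0,0,0,0,0,-0.1818,1,0,0,0,0,0,-0.1818,1,4.5,-3.6,0,0,0,0,1,4.5,-3.6,0,0,0,0,1,4.5,-3.6,0,0,0,0,1,4.5,-3.6,0,0,0,0,1,4.5,-3.6,0,0,0,0,1,4.5,-3.6,0,0,0,0,1,4.5,-3.6,0,0,0,0,1,4.5,-3.6,0,0,0,0,1,4.5,-3.6,0,0,0,0,1,4.5,-3.6,0,0,0,0,1,4.5,-3.6,0,0,0,0,1,4.5,-3.6,0,0,0,0,1]'; python3 go.py .6154 -.0127 .043 9
```

```text
time_s: 3.5
ee_pos: [0.6154, -0.0166, 0.2055]
eef_rot: [3.141, -0.0, 0.157]
force: [0.2, -1.0, 0.6]
grip_width: 0.0939
t 3.5 pos [ 0.6154 -0.0166  0.2055] rpy [ 3.141 -0.     0.157] w 0.0939 F [ 0.2 -1.   0.6]
shift now-axes [ 0.05 -0.38 16.25] shift target-axes [ 0.06 -0.38 16.25] turn [ 0. -0.  0.]
```

```bash
python3 -m inch '[0.05,-0.38,0,0,0,0,1,0,0,4,0,0,0,1,0,0,4,0,0,0,1,0,0,4,0,0,0,1,0,0,3,0,0,0,1,0,0,1.25,0,0,0,1,0,0,0,0,0,0,1,0,0,0,0,0,0,0.8]' 15; python3 go.py .6154 -.0127 .043 9;python3 - <<'E'
from h import *
im,d=ctrl.camera("top"); a=im[110:230,185:400,::-1]; im2,_=ctrl.camera("side"); b=im2[110:230,185:400,::-1]
cv2.imwrite("pics/g1.png",cv2.convertScaleAbs(cv2.resize(np.vstack([a,b]),None,fx=2.5,fy=2.5,interpolation=cv2.INTER_CUBIC),alpha=1.5))
E
```

```text
time_s: 4.5
ee_pos: [0.6149, -0.0146, 0.0445]
eef_rot: [3.141, -0.002, 0.157]
force: [0.0, 0.7, -0.6]
grip_width: 0.0876
t 4.5 pos [ 0.6149 -0.0146  0.0445] rpy [ 3.141e+00 -2.000e-03  1.570e-01] w 0.0876 F [ 0.   0.7 -0.6]
shift now-axes [ 0.08 -0.18  0.15] shift target-axes [ 0.08 -0.18  0.15] turn [ 0.    -0.002  0.   ]
```

View pics/g1.png

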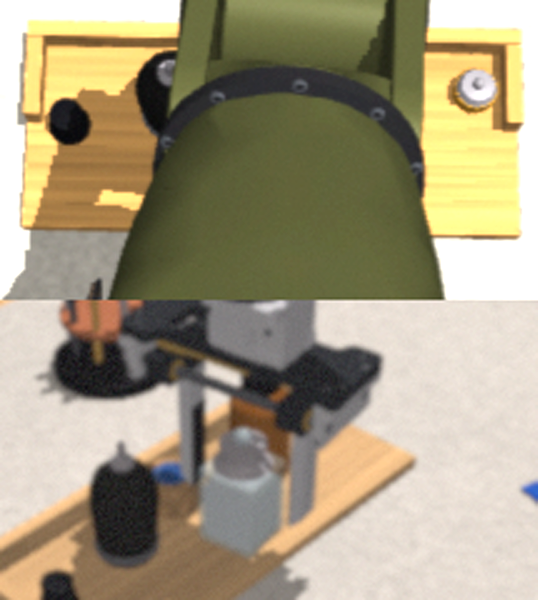

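The side view shows the dispenser between the open fingers, clear of the cork. The top view is blocked by the arm. Closing now.

```bash
python3 -m inch '[0.05,-0.15,0.1,0,0,0,0.65,0,0,0,0,0,0,0.6,0,0,0,0,0,0,0.55,0,0,0,0,0,0,0.5,0,0,0,0,0,0,0.4,0,0,0,0,0,0,0.4,0,0,0,0,0,0,0.4]' 15; python3 go.py .6154 -.0127 .043 9
```

```text
time_s: 5.48
ee_pos: [0.6146, -0.0128, 0.0421]
eef_rot: [3.142, -0.0, 0.157]
force: [2.1, 0.2, 1.2]
grip_width: 0.0501
t 5.475 pos [ 0.6146 -0.0128  0.0421] rpy [ 3.142 -0.     0.157] w 0.0501 F [2.1 0.2 1.2]
shift now-axes [ 0.08  0.   -0.09] shift target-axes [ 0.08  0.   -0.09] turn [ 0. -0.  0.]
```

```bash
python3 -m inch '[0,0,-1,0,0,0,0.4,0,0,-4,0,0,0,0.4,0,0,-5,0,0,0,0.4,0,0,-5,0,0,0,0.4,0,0,0,0,0,0.102,0.4,0,0,0,0,0,0.102,0.4,-2.43,-4.315,0,0,0,0,0.4,-2.43,-4.315,0,0,0,0,0.4,-2.43,-4.315,0,0,0,0,0.4,-2.43,-4.315,0,0,0,0,0.4,-2.43,-4.315,0,0,0,0,0.4,-2.43,-4.315,0,0,0,0,0.4,-2.43,-4.315,0,0,0,0,0.4,-2.43,-4.315,0,0,0,0,0.4,0,0,0,0,0,0,0.4,0,0,0,0,0,0,0.4]'; python3 go.py .4365 .341 .0335 -2.7
```

```text
time_s: 7.48
ee_pos: [0.4363, 0.3407, 0.1921]
eef_rot: [3.141, 0.0, -0.046]
force: [0.8, -0.4, -2.2]
grip_width: 0.05
t 7.475 pos [0.4363 0.3407 0.1921] rpy [ 3.141  0.    -0.046] w 0.05 F [ 0.8 -0.4 -2.2]
shift now-axes [ 0.02 -0.04 15.86] shift target-axes [ 1.000e-02 -3.000e-02  1.586e+01] turn [0.    0.    0.001]
```

```bash
python3 -m inch '[0,0,5,0,0,0,0.4,0,0,5,0,0,0,0.4,0,0,3,0,0,0,0.4,0,0,1.5,0,0,0,0.4,0,0,0.8,0,0,0,0.4,0,0,0.3,0,0,0,0.4,0,0,0.2,0,0,0,0.4,0,0,0,0,0,0,0.4,0,0,0,0,0,0,0.4]'; python3 go.py .4365 .341 .0335 -2.7
```

```text
time_s: 8.6
ee_pos: [0.4365, 0.3412, 0.0344]
eef_rot: [-3.141, -0.0, -0.047]
force: [0.2, 0.5, -2.2]
grip_width: 0.0502
t 8.6 pos [0.4365 0.3412 0.0344] rpy [-3.141 -0.    -0.047] w 0.0502 F [ 0.2  0.5 -2.2]
shift now-axes [-0.    0.02  0.09] shift target-axes [0.   0.02 0.09] turn [-0.    -0.     0.001]
```

```bash
python3 -m inch '[0,0,0.1,0,0,0,0.4,0,0,0.05,0,0,0,0.4,0,0,0,0,0,0,0.4]'; python3 go.py .4365 .341 .0335 -2.7
```

```text
time_s: 8.98
ee_pos: [0.4365, 0.3412, 0.033]
eef_rot: [-3.141, -0.0, -0.047]
force: [-2.5, -1.0, 6.4]
grip_width: 0.05
t 8.975 pos [0.4365 0.3412 0.033 ] rpy [-3.141 -0.    -0.047] w 0.05 F [-2.5 -1.   6.4]
shift now-axes [ 0.01  0.02 -0.05] shift target-axes [ 0.01  0.02 -0.05] turn [-0.    -0.     0.001]
```

```bash
python3 -m inch '[0,0,0,0,0,0,0.6,0,0,0,0,0,0,0.8,0,0,0,0,0,0,0.8,0,0,-2.7,0,0,0,0.8,0,0,-5,0,0,0,0.8,0,0,-5,0,0,0,0.8,0,0,-4,0,0,0,0.8,2.714,4.594,0,0,0,0,0.8,2.714,4.594,0,0,0,0,0.8,2.714,4.594,0,0,0,0,0.8,2.714,4.594,0,0,0,0,0.8,2.714,4.594,0,0,0,0,0.8,2.714,4.594,0,0,0,0,0.8,2.714,4.594,0,0,0,0,0.8,2.714,4.594,0,0,0,0,0.8,2.714,4.594,0,0,0,0,0.8,0,0,0,0,0,0,0.8,0,0,0,0,0,0,0.8]'; python3 go.py .661 -.0834 .043 -2.7;python3 - <<'E'
from h import *
im,d=ctrl.camera("side"); cv2.imwrite("pics/s2.png",im[...,::-1])
E
```

```text
time_s: 11.22
ee_pos: [0.6609, -0.0829, 0.1991]
eef_rot: [-3.141, 0.001, -0.047]
force: [0.3, 0.7, 0.8]
grip_width: 0.0752
t 11.225 pos [ 0.6609 -0.0829  0.1991] rpy [-3.141e+00  1.000e-03 -4.700e-02] w 0.0752 F [0.3 0.7 0.8]
shift now-axes [ 0.02  0.05 15.61] shift target-axes [1.000e-02 5.000e-02 1.561e+01] turn [-0.     0.001  0.   ]
```

View pics/s2.png

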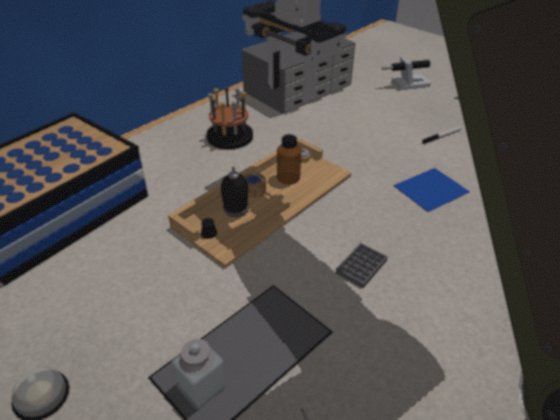

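The dispenser stands upright near the far end of the mat, at (198,372), with the other objects unmoved. Next, the bottle.

```bash
python3 -m inch '[0,0.05,5,0,0,0,0.8,0,0,5,0,0,0,0.8,0,0,4,0,0,0,0.8,0,0,1.6,0,0,0,0.8,0,0,0,0,0,0,0.7,0,0,0,0,0,0,0.65,0,0,0,0,0,0,0.6,0,0,0,0,0,0,0.55,0,0,0,0,0,0,0.5,0,0,0,0,0,0,0.4,0,0,0,0,0,0,0.4,0,0,0,0,0,0,0.4]'; python3 go.py .661 -.0834 .043 -2.7
```

```text
time_s: 12.78
ee_pos: [0.6614, -0.0839, 0.044]
eef_rot: [3.141, -0.001, -0.047]
force: [0.5, -0.3, 5.4]
grip_width: 0.0496
t 12.775 pos [ 0.6614 -0.0839  0.044 ] rpy [ 3.141e+00 -1.000e-03 -4.700e-02] w 0.0496 F [ 0.5 -0.3  5.4]
shift now-axes [-0.04 -0.04  0.1 ] shift target-axes [-0.04 -0.04  0.1 ] turn [ 0.    -0.001  0.001]
```

```bash
python3 -m inch '[0,0,-1,0,0,0,0.4,0,0,-4.6,0,0,0,0.4,0,0,-5,0,0,0,0.4,0,0,-5,0,0,0,0.4,-3.058,-4.235,0,0,0,0,0.4,-3.058,-4.235,0,0,0,0,0.4,-3.058,-4.235,0,0,0,0,0.4,-3.058,-4.235,0,0,0,0,0.4,-3.058,-4.235,0,0,0,0,0.4,-3.058,-4.235,0,0,0,0,0.4,-3.058,-4.235,0,0,0,0,0.4,-3.058,-4.235,0,0,0,0,0.4,0,0,0,0,0,0,0.4,0,0,0,0,0,0,0.4]'; python3 go.py .433 .266 .035 -2.7
```

```text
time_s: 14.52
ee_pos: [0.4326, 0.2658, 0.1996]
eef_rot: [3.141, -0.0, -0.046]
force: [0.0, 0.6, -1.5]
grip_width: 0.0495
t 14.525 pos [0.4326 0.2658 0.1996] rpy [ 3.141 -0.    -0.046] w 0.0495 F [ 0.   0.6 -1.5]
shift now-axes [ 0.04 -0.03 16.46] shift target-axes [ 0.04 -0.03 16.46] turn [ 0.    -0.     0.001]
```

```bash
python3 -m inch '[0,0,5,0,0,0,0.4,0,0,5,0,0,0,0.4,0,0,3.5,0,0,0,0.4,0,0,1.5,0,0,0,0.4,0,0,0.8,0,0,0,0.4,0,0,0.3,0,0,0,0.4,0,0,0.2,0,0,0,0.4,0,0,0.1,0,0,0,0.4,0,0,0,0,0,0,0.4,0,0,0,0,0,0,0.4]'; python3 go.py .433 .266 .035 -2.7
```

```text
time_s: 15.78
ee_pos: [0.4325, 0.2661, 0.0356]
eef_rot: [-3.141, -0.0, -0.047]
force: [0.7, -0.4, -1.2]
grip_width: 0.0495
t 15.775 pos [0.4325 0.2661 0.0356] rpy [-3.141 -0.    -0.047] w 0.0495 F [ 0.7 -0.4 -1.2]
shift now-axes [0.05 0.01 0.06] shift target-axes [0.05 0.01 0.06] turn [-0.    -0.     0.001]
```

```bash
python3 -m inch '[0,0,0.1,0,0,0,0.4,0,0,0,0,0,0,0.4]' | grep -E "force|ee_pos"; python3 -m inch '[0,0,0.1,0,0,0,0.4,0,0,0,0,0,0,0.4]'| grep -E "force|ee_pos"
```

```text
ee_pos: [0.4326, 0.2661, 0.0349]
force: [-2.3, -1.4, 5.1]
ee_pos: [0.4327, 0.2662, 0.0348]
force: [-7.1, -3.5, 17.2]
```

```bash
python3 -m inch '[0,0,-0.15,0,0,0,0.6,0,0,0,0,0,0,0.8,0,0,0,0,0,0,0.8,0,0,-2.5,0,0,0,0.8,0,0,-5,0,0,0,0.8,0,0,-5,0,0,0,0.8,0,0,-4,0,0,0,0.8,4.02,3.218,0,0,0,0,0.8,4.02,3.218,0,0,0,0,0.8,4.02,3.218,0,0,0,0,0.8,4.02,3.218,0,0,0,0,0.8,4.02,3.218,0,0,0,0,0.8,4.02,3.218,0,0,0,0,0.8,0,0,0,0,0,0,0.8,0,0,0,0,0,0,0.8]'; python3 go.py .6647 .062 .043 -2.7
```

```text
time_s: 18.15
ee_pos: [0.6641, 0.0622, 0.1994]
eef_rot: [-3.142, 0.001, -0.047]
force: [-0.4, 0.6, -0.0]
grip_width: 0.0753
t 18.15 pos [0.6641 0.0622 0.1994] rpy [-3.142e+00  1.000e-03 -4.700e-02] w 0.0753 F [-0.4  0.6 -0. ]
shift now-axes [8.000e-02 1.000e-02 1.564e+01] shift target-axes [6.000e-02 1.000e-02 1.564e+01] turn [-0.     0.001  0.   ]
```

```bash
python3 -m inch '[0.06,0,5,0,0,0,0.8,0,0,5,0,0,0,0.8,0,0,4,0,0,0,0.8,0,0,1.6,0,0,0,0.8,0,0,0,0,0,0,0.7,0,0,0,0,0,0,0.65,0,0,0,0,0,0,0.6,0,0,0,0,0,0,0.55,0,0,0,0,0,0,0.5,0,0,0,0,0,0,0.4,0,0,0,0,0,0,0.4,0,0,0,0,0,0,0.4]'; python3 go.py .6647 .062 .043 -2.7
```

```text
time_s: 19.65
ee_pos: [0.6652, 0.0619, 0.0446]
eef_rot: [-3.141, -0.001, -0.047]
force: [-2.7, 1.1, 5.9]
grip_width: 0.0511
t 19.65 pos [0.6652 0.0619 0.0446] rpy [-3.141e+00 -1.000e-03 -4.700e-02] w 0.0511 F [-2.7  1.1  5.9]
shift now-axes [-0.05 -0.01  0.16] shift target-axes [-0.05 -0.01  0.16] turn [-0.    -0.001  0.   ]
```

```bash
python3 -m inch '[0,0,-1,0,0,0,0.4,0,0,-4.6,0,0,0,0.4,0,0,-5,0,0,0,0.4,0,0,-5,0,0,0,0.4,-4.025,-1.965,0,0,0,0,0.4,-4.025,-1.965,0,0,0,0,0.4,-4.025,-1.965,0,0,0,0,0.4,-4.025,-1.965,0,0,0,0,0.4,-4.025,-1.965,0,0,0,0,0.4,-4.025,-1.965,0,0,0,0,0.4,0,0,0,0,0,0,0.4,0,0,0,0,0,0,0.4]'; python3 go.py .4295 .191 .0356 -2.7
```

```text
time_s: 21.15
ee_pos: [0.4298, 0.1908, 0.2005]
eef_rot: [-3.141, -0.001, -0.046]
force: [-0.6, 0.0, -0.8]
grip_width: 0.051
t 21.15 pos [0.4298 0.1908 0.2005] rpy [-3.141e+00 -1.000e-03 -4.600e-02] w 0.051 F [-0.6  0.  -0.8]
shift now-axes [-4.000e-02 -1.000e-02  1.649e+01] shift target-axes [-0.03 -0.02 16.49] turn [-0.    -0.001  0.001]
```

```bash
python3 -m inch '[0,0,5,0,0,0,0.4,0,0,5,0,0,0,0.4,0,0,3.5,0,0,0,0.4,0,0,1.5,0,0,0,0.4,0,0,0.8,0,0,0,0.4,0,0,0.3,0,0,0,0.4,0,0,0.2,0,0,0,0.4,0,0,0.1,0,0,0,0.4,0,0,0,0,0,0,0.4,0,0,0,0,0,0,0.4]'| grep -E "force|ee_pos"; python3 -m inch '[0,0,0.1,0,0,0,0.4,0,0,0,0,0,0,0.4]' | grep -E "force|ee_pos"; python3 -m inch '[0,0,0.07,0,0,0,0.4,0,0,0,0,0,0,0.4]'| grep -E "force|ee_pos"
```

```text
ee_pos: [0.4294, 0.191, 0.0362]
force: [-0.8, -0.5, -0.4]
ee_pos: [0.4295, 0.1911, 0.0356]
force: [-3.6, -0.6, 8.6]
ee_pos: [0.4294, 0.1911, 0.0354]
force: [-7.6, -0.8, 18.3]
```

```bash
python3 -m inch '[0,0,-0.15,0,0,0,0.6,0,0,0,0,0,0,0.8,0,0,0,0,0,0,0.8,0,0,-2.5,0,0,0,0.8,0,0,-5,0,0,0,0.8,0,0,-5,0,0,0.1693,0.8,0,0,-4,0,0,0.1693,0.8,0,0,0,0,0,0.1693,0.8,0,0,0,0,0,0.1693,0.8,0,0,0,0,0,0.1693,0.8,0,0,0,0,0,0.1693,0.8,0,0,0,0,0,0.1693,0.8,0,0,0,0,0,0.1693,0.8,0,0,0,0,0,0.1693,0.8,3.263,-4.283,0,0,0,0,0.8,3.263,-4.283,0,0,0,0,0.8,3.263,-4.283,0,0,0,0,0.8,3.263,-4.283,0,0,0,0,0.8,3.263,-4.283,0,0,0,0,0.8,3.263,-4.283,0,0,0,0,0.8]'; python3 go.py .6865 -.0047 .017 -90; python3 - <<'E'
from h import *
im,d=ctrl.camera("side"); cv2.imwrite("pics/s3.png",im[...,::-1]); X=cloud("side",d)
r=ctrl.place_of("side","cork_rest")[:2]; print([(x["score"],ray("side",x["centre"],.012)) for x in r])
E
```

```text
time_s: 25.4
ee_pos: [0.6875, -0.006, 0.2004]
eef_rot: [3.141, 0.0, -1.57]
force: [0.9, 0.4, 1.0]
grip_width: 0.0752
t 25.4 pos [ 0.6875 -0.006   0.2004] rpy [ 3.141  0.    -1.57 ] w 0.0752 F [0.9 0.4 1. ]
shift now-axes [-0.13  0.1  18.34] shift target-axes [-0.13  0.1  18.34] turn [0. 0. 0.]
[(0.96, array([0.68020495, 0.00131717, 0.012     ]))]
```

View pics/s3.png

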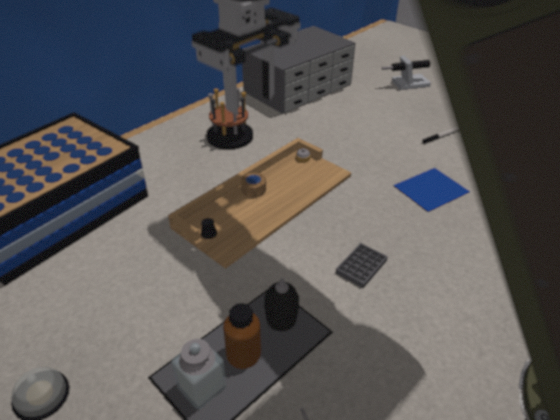

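All three tall things stand upright on the mat, at (200,372), (243,335) and (282,305). The cork is alone at (253,185). I'll refine its centre quickly.

```bash
python3 - <<'E'
from h import *
for n in("side",):
    im,d=ctrl.camera(n); X=cloud(n,d); ok=(d>0)&(np.hypot(X[...,0]-.683,X[...,1]+.004)<.03)
    P=X[ok&(X[...,2]>.035)]; print("top",P.mean(0),(P.min(0)+P.max(0))/2,np.median(P,0))
    P=X[ok&(X[...,2]>.018)&(X[...,2]<.034)&(X[...,0]<.69)]; print(len(P),fitcirc(P[:,:2],.025,(.683,-.004)))
d=np.load("top0.npy"); X=cloud("top",d); P=X[(d>0)&(np.hypot(X[...,0]-.683,X[...,1]+.004)<.03)&(X[...,2]>.035)]; print("top cam",P.mean(0),(P.min(0)+P.max(0))/2)
E
```

```text
top [ 0.66974311 -0.0024036   0.25323032] [ 0.68286744 -0.0033061   0.21093442] [ 0.66673783 -0.001489    0.33515048]
158 [ 0.68281246 -0.00464557]
top cam [ 0.68408304 -0.0053012   0.03926014] [ 0.68444542 -0.0051702   0.03950434]
```

```bash
python3 -m inch '[-0.1,0.4,5,0,0,0,0.8,0,0,5,0,0,0,0.8,0,0,5,0,0,0,0.8,0,0,2.4,0,0,0,0.8,0,0,0.8,0,0,0,0.8,0,0,0.1,0,0,0,0.8,0,0,0,0,0,0,0.7,0,0,0,0,0,0,0.65,0,0,0,0,0,0,0.6,0,0,0,0,0,0,0.55,0,0,0,0,0,0,0.5,0,0,0,0,0,0,0.4,0,0,0,0,0,0,0.4,0,0,0,0,0,0,0.4]' 10; python3 go.py .6835 -.005 .016 -90
```

```text
time_s: 27.3
ee_pos: [0.6824, -0.0038, 0.0178]
eef_rot: [-3.141, -0.0, -1.57]
force: [-0.5, 0.4, 1.4]
grip_width: 0.05
t 27.3 pos [ 0.6824 -0.0038  0.0178] rpy [-3.141 -0.    -1.57 ] w 0.05 F [-0.5  0.4  1.4]
shift now-axes [ 0.12 -0.11  0.18] shift target-axes [ 0.12 -0.11  0.18] turn [-0. -0.  0.]
```

```bash
python3 -m inch '[0,0,-1,0,0,0,0.4,0,0,-4,0,0,0,0.4,0,0,-5,0,0,0,0.4,3.731,3.591,0,0,0,0,0.4,3.731,3.591,0,0,0,0,0.4,3.731,3.591,0,0,0,0,0.4,3.731,3.591,0,0,0,0,0.4,3.731,3.591,0,0,0,0,0.4,3.731,3.591,0,0,0,0,0.4,3.731,3.591,0,0,0,0,0.4,0,0,0,0,0,0,0.4,0,0,0,0,0,0,0.4]'; python3 go.py .431 -.265 .0088 -90
```

```text
time_s: 28.8
ee_pos: [0.4315, -0.2649, 0.1182]
eef_rot: [-3.141, -0.0, -1.571]
force: [-0.2, -0.5, -0.3]
grip_width: 0.0496
t 28.8 pos [ 0.4315 -0.2649  0.1182] rpy [-3.141 -0.    -1.571] w 0.0496 F [-0.2 -0.5 -0.3]
shift now-axes [1.000e-02 6.000e-02 1.094e+01] shift target-axes [1.000e-02 5.000e-02 1.094e+01] turn [-0.001 -0.     0.   ]
```

```bash
python3 -m inch '[0,0.05,5,0,0,0,0.4,0,0,3.5,0,0,0,0.4,0,0,1.3,0,0,0,0.4,0,0,0.6,0,0,0,0.4,0,0,0.2,0,0,0,0.4,0,0,0.1,0,0,0,0.4,0,0,0,0,0,0,0.4,0,0,0,0,0,0,0.4]'| grep -E "force|ee_pos"; python3 -m inch '[0,0,0.1,0,0,0,0.4,0,0,0,0,0,0,0.4]' | grep -E "force|ee_pos"; python3 -m inch '[0,0,0.07,0,0,0,0.4,0,0,0,0,0,0,0.4]'| grep -E "force|ee_pos"
```

```text
ee_pos: [0.4308, -0.2652, 0.0111]
force: [0.4, -1.0, -0.2]
ee_pos: [0.4306, -0.2651, 0.0097]
force: [0.3, -0.2, -0.8]
ee_pos: [0.4306, -0.265, 0.009]
force: [-0.4, -0.3, -0.0]
```

```bash
python3 -m inch '[0,0,0.07,0,0,0,0.4,0,0,0,0,0,0,0.4]' | grep -E "force|ee_pos"; python3 -m inch '[0,0,0.05,0,0,0,0.4,0,0,0,0,0,0,0.4]'| grep -E "force|ee_pos"; python3 -m inch '[0,0,0.05,0,0,0,0.4,0,0,0,0,0,0,0.4]'| grep -E "force|ee_pos"
```

```text
ee_pos: [0.4306, -0.2651, 0.0088]
force: [-2.3, 1.1, 7.1]
ee_pos: [0.4308, -0.2651, 0.0086]
force: [-4.3, 3.8, 12.1]
ee_pos: [0.4309, -0.2651, 0.0083]
force: [-4.3, 3.1, 13.5]
```

```bash
python3 -m inch '[0,0,-0.1,0,0,0,0.6,0,0,0,0,0,0,0.8,0,0,0,0,0,0,0.8,0,0,-4,0,0,0,0.8,0,0,-5,0,0,0,0.8,0,0,-5,0,0,-0.1693,0.8,0,0,-5,0,0,-0.1693,0.8,0,0,0,0,0,-0.1693,0.8,0,0,0,0,0,-0.1693,0.8,0,0,0,0,0,-0.1693,0.8,0,0,0,0,0,-0.1693,0.8,0,0,0,0,0,-0.1693,0.8,0,0,0,0,0,-0.1693,0.8,0,0,0,0,0,-0.1693,0.8]'|head -3; python3 -m inch '[-0.207,-5.505,0,0,0,0,0.8,-0.207,-5.505,0,0,0,0,0.8,-0.207,-5.505,0,0,0,0,0.8,-0.207,-5.505,0,0,0,0,0.8,-0.207,-5.505,0,0,0,0,0.8,-0.207,-5.505,0,0,0,0,0.8,-0.207,-5.505,0,0,0,0,0.8,-0.207,-5.505,0,0,0,0,0.8,-0.207,-5.505,0,0,0,0,0.8,-0.207,-5.505,0,0,0,0,0.8,-0.207,-5.505,0,0,0,0,0.8,0,0,0,0,0,0,0.8]'|head -3;  python3 go.py .4365 .3412 .033 -2.7; python3 - <<'E'
from h import *
im,d=ctrl.camera("top"); cv2.imwrite("pics/t4.png",im[...,::-1]); X=cloud("top",d); z=X[...,2]
N=(d>0)&(np.hypot(X[...,0]-.431,X[...,1]+.265)<.09)
hsv=cv2.cvtColor(im,cv2.COLOR_RGB2HSV); b=(hsv[...,0]>105)&(hsv[...,0]<130)&(hsv[...,1]>170)
P=X[N&b&(z<.015)]; print("pad",rect(P[:,:2])); P=X[N&(z>.022)]; print("cork top",(P.min(0)+P.max(0))/2,P.mean(0))
E
```

```text
time_s: 32.8
ee_pos: [0.4306, -0.265, 0.1982]
eef_rot: [-3.141, 0.0, -0.041]
time_s: 34.3
ee_pos: [0.4353, 0.3434, 0.1975]
eef_rot: [3.141, 0.001, -0.043]
t 34.3 pos [0.4353 0.3434 0.1975] rpy [ 3.141e+00  1.000e-03 -4.300e-02] w 0.0751 F [ 1.2  0.3 -1.1]
shift now-axes [ 0.14  0.21 16.45] shift target-axes [ 0.13  0.22 16.45] turn [0.    0.001 0.004]
pad (array([ 433.5, -268. ]), 119.0, 99.1, 74.7)
cork top [ 0.43327129 -0.26589979  0.02864857] [ 0.43306952 -0.2651332   0.02981612]
```

View pics/t4.png

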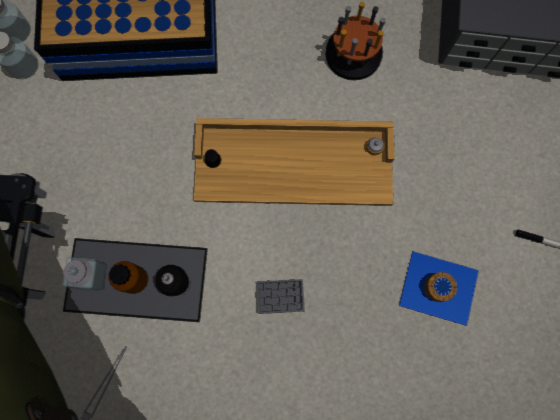

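The cork sits in the middle of the pad at (442,287). Same-camera depth puts it about 2 mm from the pad centre. The three things stand on the mat, and the loupe and pot are unmoved. Now to return the dispenser.

```bash
python3 -m inch '[0.13,0.22,5,0,0,0.004,0.8,0,0,5,0,0,0,0.8,0,0,4,0,0,0,0.8,0,0,2.4,0,0,0,0.8,0,0,0,0,0,0,0.75,0,0,0,0,0,0,0.75]' 15; python3 go.py .4365 .3412 .033 -2.7
```

```text
time_s: 35.1
ee_pos: [0.438, 0.3384, 0.0357]
eef_rot: [-3.141, -0.001, -0.051]
force: [-0.5, -0.6, -0.1]
grip_width: 0.0705
t 35.1 pos [0.438  0.3384 0.0357] rpy [-3.141e+00 -1.000e-03 -5.100e-02] w 0.0705 F [-0.5 -0.6 -0.1]
shift now-axes [-0.16 -0.27  0.27] shift target-axes [-0.16 -0.27  0.27] turn [-0.001 -0.001 -0.004]
```

```bash
python3 -m inch '[-0.15,-0.27,0.15,0,0,-0.004,0.75,0,0,0,0,0,0,0.75,0,0,0,0,0,0,0.75]' 15; python3 go.py .4365 .3412 .033 -2.7
```

```text
time_s: 35.48
ee_pos: [0.4359, 0.3415, 0.0332]
eef_rot: [-3.141, -0.0, -0.046]
force: [-0.0, 0.0, 0.3]
grip_width: 0.0707
t 35.475 pos [0.4359 0.3415 0.0332] rpy [-3.141 -0.    -0.046] w 0.0707 F [-0.   0.   0.3]
shift now-axes [0.06 0.03 0.02] shift target-axes [0.06 0.03 0.02] turn [-0.    -0.     0.001]
```

```bash
python3 -m inch '[0.05,0.03,0,0,0,0,0.65,0,0,0,0,0,0,0.6,0,0,0,0,0,0,0.55,0,0,0,0,0,0,0.5,0,0,0,0,0,0,0.4,0,0,0,0,0,0,0.4,0,0,-1,0,0,0,0.4,0,0,-4,0,0,0,0.4,0,0,-5,0,0,0,0.4,0,0,-6,0,0,-0.102,0.4,0,0,0,0,0,-0.102,0.4,1.511,4.719,0,0,0,0,0.4,1.511,4.719,0,0,0,0,0.4,1.511,4.719,0,0,0,0,0.4,1.511,4.719,0,0,0,0,0.4,1.511,4.719,0,0,0,0,0.4,1.511,4.719,0,0,0,0,0.4,1.511,4.719,0,0,0,0,0.4,1.511,4.719,0,0,0,0,0.4]';  python3 -m inch '[0,0,0,0,0,0,0.4,0,0,0,0,0,0,0.4]' >/dev/null; python3 go.py .615 -.0128 .0421 9
```

```text
time_s: 37.85
ee_pos: [0.6154, -0.0143, 0.1935]
eef_rot: [3.142, -0.0, 0.157]
force: [0.2, 0.1, -1.6]
grip_width: 0.05
t 38.1 pos [ 0.6147 -0.0125  0.1931] rpy [-3.141  0.     0.157] w 0.0499 F [ 0.4 -0.2 -1.6]
shift now-axes [ 0.03  0.04 15.1 ] shift target-axes [ 0.02  0.04 15.1 ] turn [-0.  0.  0.]
```

```bash
python3 -m inch '[0.03,0.03,5,0,0,0,0.4,0,0,5,0,0,0,0.4,0,0,3,0,0,0,0.4,0,0,1.3,0,0,0,0.4,0,0,0.5,0,0,0,0.4,0,0,0.2,0,0,0,0.4,0,0,0,0,0,0,0.4,0,0,0,0,0,0,0.4]'| grep -E "force|ee_pos"; python3 -m inch '[0,0,0.1,0,0,0,0.4,0,0,0,0,0,0,0.4]' | grep -E "force|ee_pos"; python3 -m inch '[0,0,0.07,0,0,0,0.4,0,0,0,0,0,0,0.4]'| grep -E "force|ee_pos"
```

```text
ee_pos: [0.6156, -0.0131, 0.0436]
force: [-0.1, 0.4, -1.6]
ee_pos: [0.6153, -0.0131, 0.0419]
force: [0.4, 0.1, -1.8]
ee_pos: [0.6153, -0.0131, 0.0418]
force: [-4.2, -0.2, 6.9]
```

```bash
python3 -m inch '[0,0,-0.07,0,0,0,0.6,0,0,0,0,0,0,0.75,0,0,0,0,0,0,0.75,0,0,-2.8,0,0,0,0.75,0,0,-5,0,0,0,0.75,0,0,-5,0,0,0,0.75,0,0,-3,0,0,0.102,0.75,0,0,0,0,0,0.102,0.75,-2.793,-3.863,0,0,0,0,0.75,-2.793,-3.863,0,0,0,0,0.75,-2.793,-3.863,0,0,0,0,0.75,-2.793,-3.863,0,0,0,0,0.75,-2.793,-3.863,0,0,0,0,0.75,-2.793,-3.863,0,0,0,0,0.75,-2.793,-3.863,0,0,0,0,0.75,0,0,0,0,0,0,0.75,0,0,0,0,0,0,0.75]' >/dev/null; python3 go.py .4327 .2662 .0348 -2.7
python3 - <<'E'
from h import *
im,d=ctrl.camera("top"); cv2.imwrite("pics/t5.png",im[...,::-1]); a=cv2.imread("pics/top0.png")
# dispenser shift old->new via ECC on its patch
g=lambda i:cv2.cvtColor(i,cv2.COLOR_BGR2GRAY)
s=np.s_[156:196,272:320]; W=np.eye(2,3,dtype=np.float32)
print(cv2.findTransformECC(g(a)[156:196,280:314],g(cv2.imread("pics/t5.png"))[156:196,280:314],W,cv2.MOTION_EUCLIDEAN))
X=cloud("top",d); P=X[(d>0)&(np.hypot(X[...,0]-.6154,X[...,1]+.0127)<.042)&(X[...,2]>.03)&(X[...,2]<.072)]; print(fitsq(P,(.615,-.012)).x)
E
```

```text
t 41.725 pos [0.4328 0.2659 0.1999] rpy [ 3.142 -0.    -0.046] w 0.0709 F [ 0.5 -0.3 -0. ]
shift now-axes [-0.02 -0.03 16.51] shift target-axes [-1.000e-02 -3.000e-02  1.651e+01] turn [ 0.    -0.     0.001]
(0.8354749132065206, array([[ 0.9999988 ,  0.00155312,  0.28350326],
       [-0.00155312,  0.9999988 ,  0.5833229 ]], dtype=float32))
[ 0.61594796 -0.01349749  0.16218315]
```

```bash
python3 - <<'E'
import cv2,numpy as np
f=lambda n:cv2.convertScaleAbs(cv2.resize(cv2.imread(n)[115:210,190:400],None,fx=3,fy=3,interpolation=cv2.INTER_CUBIC),alpha=1.5)
cv2.imwrite("pics/cmp.png",np.vstack([f("pics/top0.png"),f("pics/t5.png")]))
E
```

```text
(no output)
```

View pics/cmp.png

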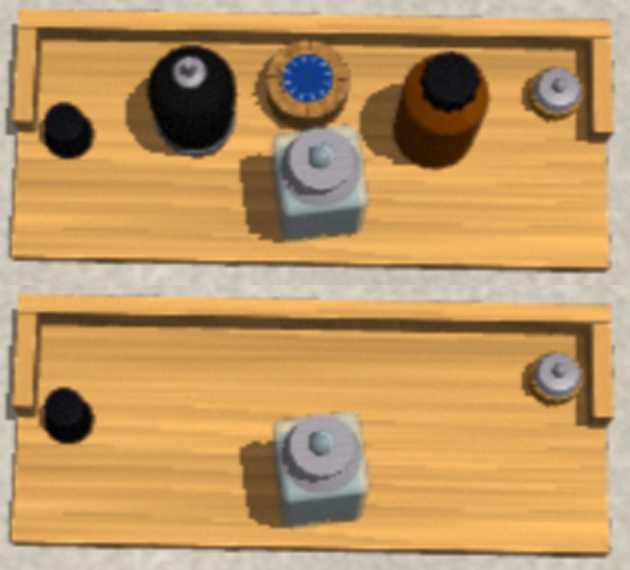

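Top row is before, bottom row now. The dispenser is back within about 1 mm and 0.5° of its start. Bottle next.

```bash
python3 -m inch '[0,-0.02,5,0,0,0,0.75,0,0,5,0,0,0,0.75,0,0,4,0,0,0,0.75,0,0,2.4,0,0,0,0.75,0,0,0,0,0,0,0.7,0,0,0,0,0,0,0.65,0,0,0,0,0,0,0.6,0,0,0,0,0,0,0.55,0,0,0,0,0,0,0.5,0,0,0,0,0,0,0.4,0,0,0,0,0,0,0.4,0,0,0,0,0,0,0.4]' 15; python3 go.py .6614 -.0839 .044 -2.7
```

```text
time_s: 43.28
ee_pos: [0.4328, 0.2665, 0.0364]
eef_rot: [-3.141, -0.001, -0.047]
force: [-2.8, -1.3, 6.5]
grip_width: 0.0496
t 43.275 pos [0.4328 0.2665 0.0364] rpy [-3.141e+00 -1.000e-03 -4.700e-02] w 0.0496 F [-2.8 -1.3  6.5]
shift now-axes [24.46 33.94 -0.76] shift target-axes [24.48 33.92 -0.76] turn [-0.    -0.001  0.001]
```

```bash
python3 -m inch '[0,0,-1,0,0,0,0.4,0,0,-4.6,0,0,0,0.4,0,0,-5,0,0,0,0.4,0,0,-5,0,0,0,0.4,3.058,4.24,0,0,0,0,0.4,3.058,4.24,0,0,0,0,0.4,3.058,4.24,0,0,0,0,0.4,3.058,4.24,0,0,0,0,0.4,3.058,4.24,0,0,0,0,0.4,3.058,4.24,0,0,0,0,0.4,3.058,4.24,0,0,0,0,0.4,3.058,4.24,0,0,0,0,0.4,0,0,0,0,0,0,0.4,0,0,0,0,0,0,0.4,0,0,0,0,0,0,0.4]'; python3 go.py .6614 -.0839 .0454 -2.7
```

```text
time_s: 45.15
ee_pos: [0.6609, -0.0827, 0.1923]
eef_rot: [-3.142, -0.0, -0.045]
force: [-1.1, -0.6, -2.0]
grip_width: 0.0492
t 45.15 pos [ 0.6609 -0.0827  0.1923] rpy [-3.142 -0.    -0.045] w 0.0492 F [-1.1 -0.6 -2. ]
shift now-axes [ 0.05  0.11 14.69] shift target-axes [ 0.06  0.11 14.69] turn [-0.    -0.     0.002]
```

```bash
python3 -m inch '[0.05,0.09,5,0,0,0,0.4,0,0,5,0,0,0,0.4,0,0,2.5,0,0,0,0.4,0,0,1.2,0,0,0,0.4,0,0,0.5,0,0,0,0.4,0,0,0.2,0,0,0,0.4,0,0,0,0,0,0,0.4,0,0,0,0,0,0,0.4]'| grep -E "force|ee_pos"; python3 -m inch '[0,0,0.15,0,0,0,0.4,0,0,0,0,0,0,0.4]' | grep -E "force|ee_pos"; python3 -m inch '[0,0,0.1,0,0,0,0.4,0,0,0,0,0,0,0.4]'| grep -E "force|ee_pos"
```

```text
ee_pos: [0.6619, -0.0848, 0.0485]
force: [0.4, 0.5, -0.6]
ee_pos: [0.6616, -0.0848, 0.0463]
force: [-0.1, -0.5, -1.8]
ee_pos: [0.6618, -0.0848, 0.0455]
force: [-0.5, 0.5, 0.7]
```

```bash
python3 -m inch '[-0.03,-0.08,-0.1,0,0,0,0.4,0,0,0,0,0,0,0.4,0,0,0.13,0,0,0,0.4,0,0,0,0,0,0,0.4]' | grep -E "force|ee_pos"; python3 -m inch '[0,0,0.06,0,0,0,0.4,0,0,0,0,0,0,0.4]'| grep -E "force|ee_pos"
```

```text
ee_pos: [0.6615, -0.084, 0.0455]
force: [-3.2, 0.7, 4.2]
ee_pos: [0.6615, -0.084, 0.0454]
force: [-5.6, 0.9, 9.9]
```

```bash
python3 -m inch '[0,0,-0.08,0,0,0,0.6,0,0,0,0,0,0,0.75,0,0,0,0,0,0,0.75,0,0,-2.5,0,0,0,0.75,0,0,-5,0,0,0,0.75,0,0,-5,0,0,0,0.75,0,0,-3,0,0,0,0.75,-3.494,-3.77,0,0,0,0,0.75,-3.494,-3.77,0,0,0,0,0.75,-3.494,-3.77,0,0,0,0,0.75,-3.494,-3.77,0,0,0,0,0.75,-3.494,-3.77,0,0,0,0,0.75,-3.494,-3.77,0,0,0,0,0.75,-3.494,-3.77,0,0,0,0,0.75,0,0,0,0,0,0,0.75,0,0,0,0,0,0,0.75]' >/dev/null; python3 go.py .4295 .1911 .0354 -2.7
cat > cmpf.py <<'E'
from h import *
import sys
o=sys.argv[1]; im,d=ctrl.camera("top"); cv2.imwrite(o,im[...,::-1]); X=cloud("top",d); D0=np.load("top0.npy"); X0=cloud("top",D0)
for k,c,lo,hi,r in (("bottle",(.661,-.0834),.03,.072,.025),("blower",(.665,.062),.055,.066,.026)):
    for Y,dd in((X0,D0),(X,d)):
        n=(dd>0)&(np.hypot(Y[...,0]-c[0],Y[...,1]-c[1])<.042); P=Y[n&(Y[...,2]>lo)&(Y[...,2]<hi)]; T=Y[n&(Y[...,2]>.085)&(Y[...,2]<.12)]
        if len(P)>20: print(k,np.round(fitcirc(P[:,:2],r,c)*1000,1),"top mid",np.round((T.min(0)+T.max(0))*500,1),"mean",np.round(T.mean(0)*1000,1))
g=lambda i:cv2.cvtColor(i,cv2.COLOR_BGR2GRAY); A=g(cv2.imread("pics/top0.png")); B=g(cv2.imread(o))
for k,s in (("bottle",np.s_[128:172,320:356]),("blower",np.s_[126:168,238:272]),("disp",np.s_[156:196,280:314]),("loupe",np.s_[145:172,201:225]),("pot",np.s_[133:158,364:386])):
    try: print(k,"ECC px",cv2.findTransformECC(A[s],B[s],np.eye(2,3,dtype=np.float32),cv2.MOTION_TRANSLATION)[1][:,2])
    except cv2.error as e: print(k,"no ecc")
f=lambda n:cv2.convertScaleAbs(cv2.resize(cv2.imread(n)[115:210,190:400],None,fx=3,fy=3,interpolation=cv2.INTER_CUBIC),alpha=1.5)
cv2.imwrite("pics/cmp_"+o.split("/")[1],np.vstack([f("pics/top0.png"),f(o)]))
E
python3 cmpf.py pics/t6.png
```

```text
t 49.4 pos [0.4297 0.1908 0.2004] rpy [ 3.142 -0.    -0.046] w 0.0707 F [ 0.4 -0.3 -0.2]
shift now-axes [-0.03 -0.03 16.5 ] shift target-axes [-0.02 -0.03 16.5 ] turn [ 0.    -0.     0.001]
bottle [662.6 -83.6] top mid [660.2 -83.3  99. ] mean [657.3 -82.   99.8]
bottle [662.4 -84. ] top mid [659.6 -83.3 100.6] mean [657.2 -82.3 100.1]
blower [666.   61.7] top mid [665.   61.3 100.7] mean [662.7  61.3  92.5]
bottle ECC px [0.23473209 0.06491216]
blower no ecc
disp ECC px [0.25450036 0.56720245]
loupe ECC px [0.01166426 0.0125949 ]
pot ECC px [0.01786298 0.02804805]
```

The bottle is back within 0.5 mm. Blower next.

```bash
python3 -m inch '[0,-0.02,5,0,0,0,0.75,0,0,5,0,0,0,0.75,0,0,4,0,0,0,0.75,0,0,2.4,0,0,0,0.75,0,0,0,0,0,0,0.7,0,0,0,0,0,0,0.65,0,0,0,0,0,0,0.6,0,0,0,0,0,0,0.55,0,0,0,0,0,0,0.5,0,0,0,0,0,0,0.4,0,0,0,0,0,0,0.4,0,0,0,0,0,0,0.4]' 15; python3 go.py .6652 .0619 .0446 -2.7
```

```text
time_s: 50.95
ee_pos: [0.4296, 0.1914, 0.0368]
eef_rot: [-3.141, -0.001, -0.046]
force: [-1.7, 0.3, 6.4]
grip_width: 0.0512
t 50.95 pos [0.4296 0.1914 0.0368] rpy [-3.141e+00 -1.000e-03 -4.600e-02] w 0.0512 F [-1.7  0.3  6.4]
shift now-axes [24.13 11.84 -0.76] shift target-axes [24.14 11.83 -0.78] turn [-0.    -0.001  0.001]
```

```bash
python3 -m inch '[0,0,-1,0,0,0,0.4,0,0,-4.6,0,0,0,0.4,0,0,-5,0,0,0,0.4,0,0,-5,0,0,0,0.4,4.022,1.972,0,0,0,0,0.4,4.022,1.972,0,0,0,0,0.4,4.022,1.972,0,0,0,0,0.4,4.022,1.972,0,0,0,0,0.4,4.022,1.972,0,0,0,0,0.4,4.022,1.972,0,0,0,0,0.4,0,0,0,0,0,0,0.4,0,0,0,0,0,0,0.4,0,0,0,0,0,0,0.4]'>/dev/null; python3 go.py .6652 .0619 .0458 -2.7;  python3 -m inch '[0,0,5,0,0,0,0.4,0,0,5,0,0,0,0.4,0,0,2.5,0,0,0,0.4,0,0,1.2,0,0,0,0.4,0,0,0.5,0,0,0,0.4,0,0,0,0,0,0,0.4,0,0,0,0,0,0,0.4]'>/dev/null;  python3 go.py .6652 .0619 .0458 -2.7
```

```text
t 52.575 pos [0.6644 0.0625 0.193 ] rpy [-3.142e+00 -1.000e-03 -4.600e-02] w 0.0506 F [-0.7 -0.6 -0.5]
shift now-axes [ 0.08  0.06 14.72] shift target-axes [ 0.09  0.05 14.72] turn [-0.    -0.001  0.001]
t 53.45 pos [0.6654 0.0619 0.0514] rpy [-3.141e+00 -2.000e-03 -4.700e-02] w 0.0513 F [ 0.6  0.  -0.3]
shift now-axes [-0.02 -0.    0.56] shift target-axes [-0.02 -0.    0.56] turn [-0.    -0.002  0.001]
```

```bash
python3 -m inch '[0,0,0.3,0,0,0,0.4,0,0,0.15,0,0,0,0.4,0,0,0,0,0,0,0.4]'| grep -E "force|ee_pos"; python3 -m inch '[0,0,0.12,0,0,0,0.4,0,0,0,0,0,0,0.4]' | grep -E "force|ee_pos"; python3 -m inch '[0,0,0.06,0,0,0,0.4,0,0,0,0,0,0,0.4]'| grep -E "force|ee_pos"
```

```text
ee_pos: [0.665, 0.0618, 0.046]
force: [-1.4, 0.3, 2.1]
ee_pos: [0.6651, 0.0618, 0.0458]
force: [-6.3, 0.2, 11.5]
ee_pos: [0.6651, 0.0619, 0.0458]
force: [-8.9, -0.5, 15.4]
```

Set down. Release, rise and retreat clear over the mat, then check.

```bash
python3 -m inch '[0,0,-0.13,0,0,0,0.6,0,0,0,0,0,0,0.75,0,0,0,0,0,0,0.75,0,0,-2.5,0,0,0,0.75,0,0,-5,0,0,0,0.75,0,0,-5,0,0,0,0.75,0,0,-3,0,0,0,0.75,-4,-4,0,0,0,0,0.75,-4,-4,0,0,0,0,0.75,-4,-4,0,0,0,0,0.75,-4,-4,0,0,0,0,0.75,-4,-4,0,0,0,0,0.75,-4,-4,0,0,0,0,0.75,0,0,0,0,0,0,0.75,0,0,0,0,0,0,0.75]'|head -3; python3 cmpf.py pics/t7.png
```

```text
time_s: 56.2
ee_pos: [0.4366, 0.3125, 0.2002]
eef_rot: [3.141, -0.0, -0.046]
bottle [662.6 -83.6] top mid [660.2 -83.3  99. ] mean [657.3 -82.   99.8]
bottle [662.5 -83.9] top mid [660.3 -83.2  99.3] mean [657.1 -82.1 100. ]
blower [666.   61.7] top mid [665.   61.3 100.7] mean [662.7  61.3  92.5]
blower [665.5  61.5] top mid [663.2  61.2  99.6] mean [662.   60.9  92.5]
bottle ECC px [0.2209843  0.07872041]
blower ECC px [0.22219646 0.22708061]
disp ECC px [0.24776499 0.58629274]
loupe ECC px [-0.00260239  0.00522573]
pot ECC px [0.02032561 0.00421795]
```

View pics/t7.png

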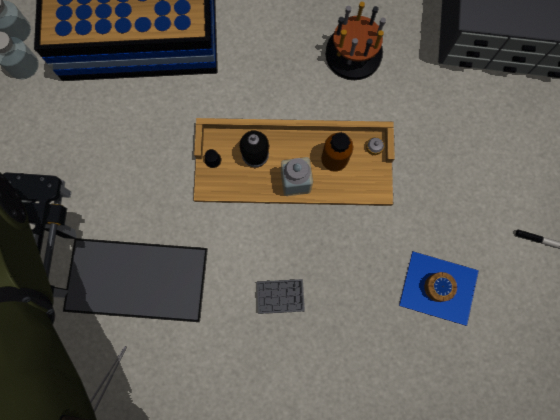

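The picture shows the blower (254,147), dispenser (296,178) and bottle (338,152) upright on their old spots, and the cork on the pad at (442,287). The mat is empty and the arm is clear, so I'm handing in.

```bash
python3 -c "
from station import ctrl
print(ctrl.hand_in())"
```

```text
the job is handed in; nothing more can be done
None
```

The job is done and handed in after about 56 s of the 144 s. I moved the dispenser, bottle and blower onto the grey mat, set the cork holder on the blue pad, and put the three back on the shelf in that same order.

The last checks, made against the first top picture, all passed:

| Thing | Result |
|---|---|
| Bottle | about 0.5 mm from its start |
| Blower | about 0.5 mm from its start by body fit; its nozzle-top reading differed by about 1.8 mm, which is noisy |
| Dispenser | about 1 mm and 0.5° from its start |
| Cork holder | about 2 mm from the pad centre, measured after release; it shows in the same place in the last picture |
| Loupe and oil pot | unmoved, under 0.03 pixel |

Everything stands upright, the gripper is clear of all of it, and the forces I read stayed below 25 N. The one disagreement was between the two cameras, which put the pad centre about 4 mm apart in x and in y. I aimed midway and checked the result with the top camera only.

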